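# Sweep the sorted-out parts into the tray's trough

## Robot

A 7-joint arm with a two-finger parallel gripper is mounted at the origin on a cart in front of the work surface, level with it; the furniture and walls round the work are solid. World frame = base frame: x ahead of the robot, y to its left, z up, the work surface at z = 0. Lengths are in m, angles in rad, forces in N, time in s.
With the tool pointing down it reaches from about 0.35 to 0.9 m from the base axis. Payload 8.1 kg.
Tool frame: the origin (TCP) lies on the centre line of the jaws, within the pads' length; the fingertips stand 19 mm ahead of it and the grasp point (between the pads) is the TCP (arm.tip_reach is the distance from the TCP to the fingertips, in m); z points along the fingers, y is the line along which they close (so a half turn about z gives the same grasp; the last joint's range is limited). The gripper opens to 92 mm and grips with 3 to 60 N. Pads are 19 mm wide; open, the fingers measure 130 mm over their backs; the gripper's body (75 mm by 190 mm) begins 47 mm behind the grasp point.
Start: joints at [1.211, 0.434, 0.025, 1.573, -0.012, 1.134, -0.075], TCP at [0.159, -0.605, 0.223] pointing down, gripper open.
Joint ranges: [-2.62, 2.62], [-0.44, 2.09], [-1.27, 1.32], [0.08, 2.57], [-1.32, 4.46], [0.12, 2], [-2.74, 2.74]. Speed limits (rad/s): [2.22, 2.22, 3.01, 3.01, 3.14, 3.14, 3.14].

## Interface

Orientations are given as a rotation vector (axis times angle).
In Python, from cell import arm gives the robot as it stands.
- The arm moves only by the tool arm_command, never from a script. Its argument "targets" is a list that holds one entry, the list of rows, each a list of 6 numbers: the shift along the tool's x, y, z in m, then the turn, a rotation vector about the tool's x, y, z in rad. A call has 1 to 10 rows; each row shifts and turns the commanded pose from where the row before left it, along the tool's axes as they then stand; what a row does not reach is not made up. A row lasts 1/8 s, in which the tool goes at most 62.5 mm and 10.7 degrees, less where a joint would pass 70% of its speed; a pose out of reach is approached as far as the arm can. A call with a gripper value outside its range is refused whole. "jaw" is the finger opening in m, from 0 to 0.0918, set as the call begins (left out, the last holds). The fingers move at their own pace and stop on an object; "newtons" is the grip in N (left out, the last holds). Time passes only in rows, so rows that do not move let the fingers close. It gives the time, the measured TCP pose, the force, the opening and the grip force at its end, in the units of the state.
- arm.observe(): the state, without advancing time (a new reading comes with each control period).
- arm.get_image(name): name is "scene" or "top" or "wrist"; returns a dict with "pixels" (400x640x3 uint8, red, green, blue), "z_map" (400x640 float32, m along the optical axis (not along the pixel's ray), 0 where there is no reading), "fx", "fy", "cx", "cy" (pixels), "dist" ([k1, k2, p1, p2, k3] as OpenCV has them; the pictures are not rectified), "xyz" and "rotation" of the camera in the world; the wrist camera has in their place "T_tool_cam" (4x4, takes a point from camera to tool coordinates, whose origin is the TCP and whose axes are the flange's). Camera axes: x right, y down, z forward; pixel columns grow to the right and rows downward; lengths in m; the calibration is good to about 2 mm. A picture is of the moment at which its call begins: read the wrist's pose just before it.
- arm.sign_off(): hands the job in; it is judged then, once.
The state is a dict: "clock": time; "joints": joint angles; "dq": joint speeds; "joint_efforts": joint torques, N m; "position": TCP position; "ee_rot": TCP orientation; "force": force on the tool from outside, world axes, zero at the start; "ft_torque": the same for the moment, N m; "width": opening from 0.0 (shut) to 1.0 (fully open); "gripper_force": force on a finger pad.
Only numpy, scipy, OpenCV 4.12 (cv2) and the standard library are available. Lean on these libraries where they do the work, as an engineer would, in place of code of your own. Each camera call takes 0.05 s, during which the arm holds its last target. There are 200 camera calls.

## Task

Three loose parts lie on the raised deck of the blue sorting tray: a grey D-sub connector, a nickel coax tee and a black USB stick. Using the fingers as a broom, gently sweep each of them across the deck and over its edge so that all three lie down in the trough along the tray's front; push them only, do not pinch or pick them up. Leave the green display board where it lies on the deck, and do not disturb the tin, the tape measure and the red tape roll on the desk.

Things in the scene. Friction and masses are not known exactly. Their poses are not given: they have to be found in the camera images.
- sorting_tray: Blue tray fixed to the desk, 240 (x) x 255 (y) mm. Origin on the desk, mid x; +y points from deck to trough (roughly towards the robot), z up. White-faced flat deck: top 30 mm up, y -120 (open edge, no rim) to +55 mm (drop into the trough). Side walls with inner faces at x +-114 mm rise 10 mm above the deck. Behind, a shelf board begins at world x 0.70 m, 0.19 m above the desk.
- trough (a point): Middle of the trough's floor, at x 0, y +90.5, z +12 mm in the tray's frame. The trough runs the tray's full length in x, from y +55 (deck edge) to +126 mm; its floor lies 18 mm below the deck; its outer wall, y +126 to +132 mm, rises 12 mm above the deck, with a small lip outside.
- dsub: Nine-pin D-sub connector with grey hood, a 47 (its x) x 32 (its y) x 15 mm block lying flat, about 30 g; origin at the centre of its underside. Starts on the deck, x axis within 25 degrees of the tray's y axis. To be swept into the trough.
- coax_tee: Nickel T-shaped coax connector, 26 (its x) x 34 (its y, the cross bar) x 14 mm, about 30 g, lying flat; origin at the centre of its underside. Starts on the deck, at any yaw. To be swept into the trough.
- usb_stick: Black USB stick with a metal plug, 54 (its x) x 18 (its y) x 8 mm, about 20 g, lying flat; origin at the centre of its underside. Starts on the deck, x axis within 25 degrees of the tray's y axis. To be swept into the trough.
- lcd_module: Green display board with LCD, 62 (x) x 36 (y) x 13 mm, loose on the deck, long side about along tray y; origin at the centre of its underside. It stays. It and the three parts have a lane each, 56 mm apart (tray x about -84, -28, +28, +84 mm), in any order, origins at tray y -25 to +10 mm.
- flux_tin: Round tin with a blue band, 58 mm across, 62 mm high, upright on the desk to the right of the tray; origin at the centre of its underside. Bystander.
- tape_measure: Red tape measure, 32 x 76 x 63 mm, on the desk to the right of the tray; origin at the centre of its underside. Bystander.
- tape_roll_r: Roll of red insulating tape, 49 mm across, 15 mm high, flat on the desk to the left of the tray; origin at the centre of its underside. Bystander.
Things that resemble listed ones, but are neither listed nor needed, are in the scene too. Leave any orange or pink look-alike of the lcd_module alone.

How it is judged:
At the end, for the whole second after the job is handed in: All three parts rest in the trough: origins between deck edge and outer wall, between the side walls, under 28 mm above the desk (under 40 if 10 mm or more past the edge). Display board flat, within 20 mm of its start; tin (upright), tape measure and tape roll within 30 mm of theirs (y of each of dsub, coax_tee, usb_stick in the frame of sorting_tray below 0.126 m and x of dsub in the frame of sorting_tray between -0.114 and 0.114 m and ((y of dsub in the frame of sorting_tray above 0.05 m and z of dsub in the frame of sorting_tray below 0.028 m) or (y of dsub in the frame of sorting_tray above 0.065 m and z of dsub in the frame of sorting_tray below 0.04 m)) and z of each of dsub, coax_tee, usb_stick in the frame of sorting_tray above 0.002 m and linear speed of each of dsub, coax_tee, usb_stick below 0.02 m/s and x of coax_tee in the frame of sorting_tray between -0.114 and 0.114 m and ((y of coax_tee in the frame of sorting_tray above 0.05 m and z of coax_tee in the frame of sorting_tray below 0.028 m) or (y of coax_tee in the frame of sorting_tray above 0.065 m and z of coax_tee in the frame of sorting_tray below 0.04 m)) and x of usb_stick in the frame of sorting_tray between -0.114 and 0.114 m and ((y of usb_stick in the frame of sorting_tray above 0.05 m and z of usb_stick in the frame of sorting_tray below 0.028 m) or (y of usb_stick in the frame of sorting_tray above 0.065 m and z of usb_stick in the frame of sorting_tray below 0.04 m)) and distance of lcd_module from where it was at the start of the episode below 0.02 m and angle between lcd_module's own z axis and vertical below 0.15 rad and angle between flux_tin's own z axis and vertical below 0.2 rad and distance of each of flux_tin, tape_measure, tape_roll_r from where it was at the start of the episode below 0.03 m); the robot touches nothing.
It fails at once if a part is lifted (its underside's centre more than 12 mm above the deck while over it, or more than 25 mm anywhere) (z of any of dsub, coax_tee, usb_stick in the frame of sorting_tray above 0.055 m or (z of dsub in the frame of sorting_tray above 0.042 m and y of dsub in the frame of sorting_tray below 0.045 m) or (z of coax_tee in the frame of sorting_tray above 0.042 m and y of coax_tee in the frame of sorting_tray below 0.045 m) or (z of usb_stick in the frame of sorting_tray above 0.042 m and y of usb_stick in the frame of sorting_tray below 0.045 m)).
It fails at once if a part is pinched or pressed hard by the fingers (over 15 N) (contact force between the fingers and dsub above 15 N or contact force between the fingers and coax_tee above 15 N or contact force between the fingers and usb_stick above 15 N).
It fails at once if the display board is shifted by more than 20 mm or lifted (distance of lcd_module from where it was at the start of the episode above 0.02 m).
It fails at once if the tin, tape measure or tape roll is shifted by more than 30 mm (distance of any of flux_tin, tape_measure, tape_roll_r from where it was at the start of the episode above 0.03 m).
It also fails if it takes over 51 s, if anything falls off the work surface, if the arm or the gripper's body presses on something with over 40 N, if the wrist force passes 120 N, or if a joint passes its speed limit or range.

## Working session

There is one attempt and no reset: what is moved stays moved. The work goes in short steps, Python scripts to look and compute and a tool call to move; the robot and the scene stay as the last step left them, time stands still between calls to the robot, and variables do not carry over. Pictures are saved under pics/ and viewed, at most 10 in all, crops included, and the job is handed in when it is done.

Besides the shell and the picture viewer there is one more tool, called after "Call:" by a JSON object that holds its "method" and its "body", one argument or row to a line. arm_command: Moves the arm, as the interface text tells. Its arguments: {"type":"object","properties":{"targets":{"type":"array","items":{"type":"array","items":{"type":"array","items":{"type":"number"}}}},"jaw":{"type":"number"},"newtons":{"type":"number"}},"required":["targets"]}

```bash
ls; mkdir -p pics; python3 - <<'E'
from cell import arm
import cv2,numpy as np
s=arm.observe();print({k:np.round(v,3).tolist() for k,v in s.items()}, arm.tip_reach)
for n in("top","scene"):
    i=arm.get_image(n);cv2.imwrite(f"pics/{n}0.png",i["pixels"][...,::-1])
    np.savez(f"{n}0.npz",**i)
    print(n,i["fx"],i["fy"],i["cx"],i["cy"],i["dist"],i["xyz"],np.round(i["rotation"],3).tolist())
E
```

```text
pics
{'clock': 0.0, 'joints': [1.211, 0.435, 0.025, 1.574, -0.012, 1.134, -0.075], 'dq': [-0.001, -0.002, 0.0, 0.001, 0.001, -0.001, 0.0], 'joint_efforts': [-0.0, -66.785, 0.985, -31.447, -0.061, 0.043, 0.0], 'position': [0.159, -0.604, 0.222], 'ee_rot': [-3.114, -0.402, 0.001], 'force': [0.514, 0.056, 0.407], 'ft_torque': [0.048, 0.032, 0.012], 'gripper_force': 0.0, 'width': 1.002} 0.019
top 511.7522254137486 511.7522254137486 317.1938450964883 200.25038445354556 [-0.02436203  0.          0.          0.          0.        ] [ 0.27694379 -0.00759057  1.3065252 ] [-2.132, 2.136, -0.161]
scene 436.2023557000101 436.2023557000101 324.991005154877 198.663517828423 [-0.09582897  0.          0.          0.          0.        ] [-0.30714191  0.44984879  0.57329469] [-1.201, 2.006, -1.207]
```

View pics/top0.png

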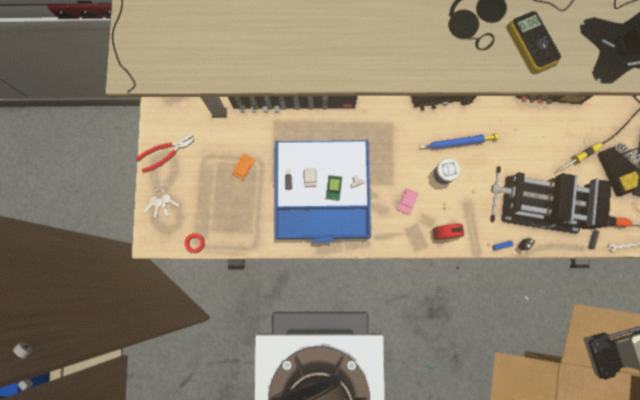

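View pics/scene0.png

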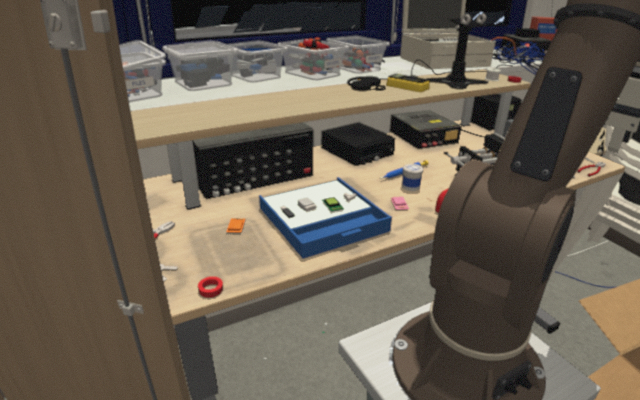

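The top picture shows the tray at about (275–370, 140–240) with the trough on the lower side. On the deck, left to right, are the USB stick (289,179), D-sub (310,177), green board (334,188) and tee (357,182). The orange (244,166) and pink (408,200) boards on the desk are look-alikes. The green one on the deck fits the description of lcd_module.

```bash
cat > h.py <<'E'
import cv2,numpy as np
from scipy.spatial.transform import Rotation as R
def cast(i,uv,z):
    K=np.array([[i["fx"],0,i["cx"]],[0,i["fy"],i["cy"]],[0,0,1.]])
    p=cv2.undistortPoints(np.float64(uv).reshape(-1,1,2),K,np.float64(i["dist"]))[:,0]
    d=np.c_[p,np.ones(len(p))]@R.from_rotvec(i["rotation"]).as_matrix().T
    o=np.asarray(i["xyz"]); return o+d*((z-o[2])/d[:,2])[:,None]
def blobs(m,a=15):
    c,_=cv2.findContours(m.astype(np.uint8),cv2.RETR_EXTERNAL,cv2.CHAIN_APPROX_NONE)
    return [x for x in c if cv2.contourArea(x)>a]
E
python3 - <<'E'
from h import *
i=dict(np.load("top0.npz"));p=i["pixels"]
cv2.imwrite("pics/crop0.png",cv2.resize(p[130:250,260:390,::-1],None,fx=6,fy=5 if 0 else 4.9,interpolation=cv2.INTER_CUBIC))
hsv=cv2.cvtColor(p,cv2.COLOR_RGB2HSV)
roi=np.zeros(p.shape[:2],bool);roi[130:250,260:385]=1
blue=(hsv[...,0]>100)&(hsv[...,0]<125)&(hsv[...,1]>120)&roi
c=max(blobs(blue),key=cv2.contourArea)
r=cv2.minAreaRect(c);print("tray rect",r);box=cv2.boxPoints(r)
print(cast(i,box,.04).round(4))
white=(hsv[...,1]<40)&(hsv[...,2]>190)&roi
w=max(blobs(white),key=cv2.contourArea);r2=cv2.minAreaRect(w);print("deck",r2);b2=cv2.boxPoints(r2);print(cast(i,b2,.03).round(4), "sizes",np.linalg.norm(np.diff(cast(i,b2,.03),axis=0),axis=1))
hull=np.zeros_like(roi,np.uint8);cv2.fillPoly(hull,[cv2.convexHull(w)],1);hull=cv2.erode(hull,np.ones((5,5)))
lab=cv2.cvtColor(p,cv2.COLOR_RGB2LAB).astype(float);med=np.median(lab[hull>0],axis=0);print("med",med)
m=(np.linalg.norm(lab-med,axis=2)>12)&(hull>0)
for c in blobs(m,12):
    r=cv2.minAreaRect(c);q=cast(i,cv2.boxPoints(r),.038);print(np.round(r[0],1),"center",q.mean(0).round(4),"corners",q[:,:2].round(3).tolist())
z=i["z_map"];print("depth deck",z[160,320],z[220,320],z[255,320])
E
```

```text
tray rect ((321.2697448730469, 224.9071807861328), (32.209781646728516, 91.000244140625), 88.75463104248047)
[[ 0.4571  0.109   0.04  ]
 [ 0.4616 -0.1185  0.04  ]
 [ 0.381  -0.119   0.04  ]
 [ 0.3765  0.1063  0.04  ]]
deck ((322.0, 173.5), (63.0, 88.0), 90.0)
[[ 0.6349  0.1054  0.03  ]
 [ 0.6341 -0.1212  0.03  ]
 [ 0.4702 -0.1185  0.03  ]
 [ 0.4707  0.1036  0.03  ]] sizes [0.22658885 0.16394745 0.22202984]
med [233. 128. 126.]
[355.2 181.4] center [ 0.5293 -0.0915  0.038 ] corners [[0.533, -0.068], [0.55, -0.103], [0.526, -0.115], [0.508, -0.08]]
[333.3 187.6] center [ 0.5137 -0.0362  0.038 ] corners [[0.483, -0.012], [0.55, -0.02], [0.545, -0.06], [0.478, -0.052]]
[288.  179.5] center [0.5348 0.0783 0.038 ] corners [[0.562, 0.089], [0.562, 0.068], [0.508, 0.068], [0.508, 0.088]]
[309.5 177.5] center [0.5398 0.0239 0.038 ] corners [[0.564, 0.043], [0.564, 0.005], [0.515, 0.005], [0.515, 0.043]]
depth deck 1.3096364 1.3064568 1.3000441
```

View pics/crop0.png

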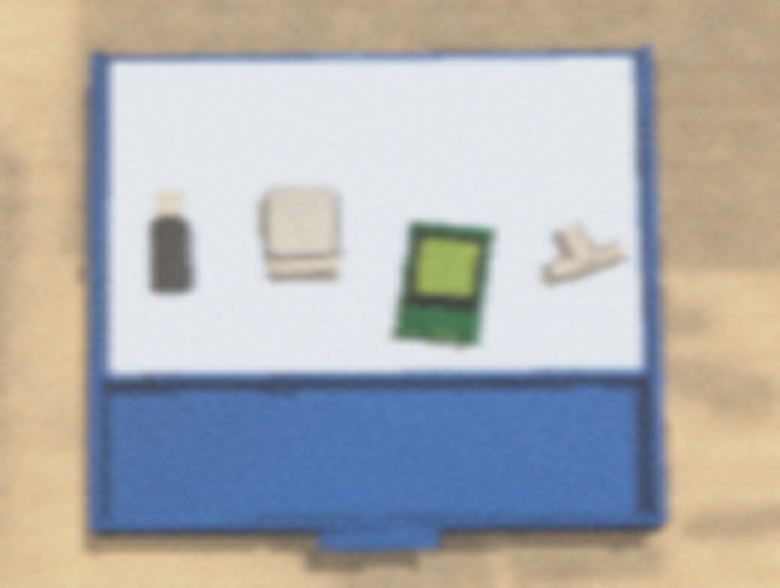

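The crop confirms the four parts. The lanes fit at y ≈ +0.078, +0.024, −0.036 (board, stays) and −0.092. The deck edge is at x ≈ 0.467. Next I shut the fingers, square the tool and approach.

Call:
{"method": "arm_command", "body": {
  "targets": [
    [[0,0,0,0,0,0.1285],[0,0,0,0,0,0.1285],[0.032,-0.044,0,0,0,0],[0.032,-0.044,0,0,0,0],[0.032,-0.044,0,0,0,0],[0.032,-0.044,0,0,0,0],[0.032,-0.044,0,0,0,0],[0.032,-0.044,0,0,0,0],[0.032,-0.044,0,0,0,0],[0.032,-0.044,0,0,0,0]]
  ],
  "jaw": 0,
  "newtons": 10
}}

```text
clock: 1.35
position: [0.4154, -0.251, 0.2227]
ee_rot: [3.142, -0.001, -0.0]
force: [0.4, -0.8, 0.1]
width: 0.01
gripper_force: 0.0
```

Call:
{"method": "arm_command", "body": {
  "targets": [
    [[0.021,-0.0395,0,0,0,0],[0.021,-0.0395,0,0,0,0],[0.021,-0.0395,0,0,0,0],[0.021,-0.0395,0,0,0,0],[0.02,0,0.03,0,0,0],[0.02,0,0.03,0,0,0],[0.02,0,0.03,0,0,0],[0.02,0,0.03,0,0,0],[0,0,0,0,0,0]]
  ]
}}

```text
clock: 2.48
position: [0.5779, -0.0943, 0.1002]
ee_rot: [-3.141, -0.0, 0.007]
force: [-0.7, -0.1, 0.3]
width: 0.006
gripper_force: 0.0
```

```bash
python3 - <<'E'
from h import *
from cell import arm
s=arm.observe();i=arm.get_image("wrist");cv2.imwrite("pics/wrist0.png",i["pixels"][...,::-1])
T=np.array(i["T_tool_cam"]);Rt=R.from_rotvec(s["ee_rot"])
i["xyz"]=Rt.apply(T[:3,3])+s["position"];i["rotation"]=(Rt*R.from_matrix(T[:3,:3])).as_rotvec()
np.savez("wrist0.npz",**i);print(s["position"],s["joints"],i["xyz"])
print(cast(i,[[320,200],[100,200],[540,200],[320,50],[320,350]],.03).round(3).tolist())
E
```

```text
[ 0.57786368 -0.09429295  0.10021192] [ 0.21784876  0.51231163 -0.20738786  1.79192411  0.13336494  0.85557524
 -1.62237359] [ 0.65296997 -0.094638    0.26180212]
[[0.586, -0.098, 0.03], [0.586, 0.065, 0.03], [0.586, -0.261, 0.03], [0.687, -0.097, 0.03], [0.455, -0.098, 0.03]]
```

View pics/wrist0.png

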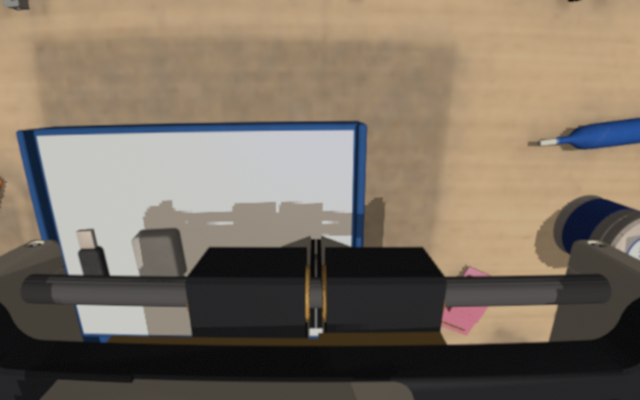

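```bash
python3 - <<'E'
from h import *
i=dict(np.load("wrist0.npz"))
print(cast(i,[[356,130],[356,240],[30,135]],.04).round(4).tolist(),"back edge",cast(i,[[200,129]],.03).round(4));print("usb",cast(i,[[78,231],[95,231]],.034).round(4).tolist(),"dsub",cast(i,[[140,230],[178,229]],.045).round(4).tolist(),cast(i,[[186,275]],.03).round(4))
E
```

```text
[[0.6364, -0.121, 0.04], [0.5591, -0.1236, 0.04], [0.6351, 0.1003, 0.04]] back edge [[ 0.6366 -0.0155  0.03  ]]
usb [[0.5629, 0.0838, 0.034], [0.563, 0.0703, 0.034]] dsub [[0.5683, 0.0289, 0.045], [0.5692, 0.0015, 0.045]] [[0.525  0.0065 0.03  ]]
```

Call:
{"method": "arm_command", "body": {
  "targets": [
    [[0,0,0.025,0,0,0],[0,0,0.017,0,0,0],[0,0,0.006,0,0,0],[0,0,0,0,0,0],[-0.008,0,0,0,0,0],[-0.008,0,0,0,0,0],[-0.008,0,0,0,0,0],[-0.008,0,0,0,0,0]]
  ]
}}

```text
clock: 3.52
position: [0.5463, -0.0947, 0.055]
ee_rot: [3.141, -0.001, 0.0]
force: [-0.2, 0.7, 0.7]
width: 0.003
gripper_force: 0.0
```

Call:
{"method": "arm_command", "body": {
  "targets": [
    [[-0.006,0,0.0025,0,0,0],[-0.008,0,0,0,0,0],[-0.008,0,0,0,0,0],[-0.008,0,0,0,0,0],[-0.008,0,0,0,0,0],[-0.008,0,0,0,0,0],[-0.008,0,0,0,0,0]]
  ]
}}

```text
clock: 4.4
position: [0.4924, -0.0946, 0.0524]
ee_rot: [3.142, -0.0, 0.0]
force: [0.7, -0.3, 0.0]
width: 0.003
gripper_force: 0.0
```

```bash
cat > look.py <<'E'
import sys
from h import *
from cell import arm
a=[]
i=arm.get_image("top");a.append(cv2.resize(i["pixels"][135:250,262:387],(500,460),interpolation=cv2.INTER_CUBIC))
np.savez(sys.argv[1]+".npz",**i)
j=arm.get_image("scene");a.append(cv2.resize(j["pixels"][165:265,250:400],(300,200),interpolation=cv2.INTER_CUBIC))
a[1]=cv2.copyMakeBorder(a[1],0,260,0,0,cv2.BORDER_CONSTANT)
cv2.imwrite(f"pics/{sys.argv[1]}.png",np.hstack(a)[...,::-1]);print(arm.observe()["position"])
E
python3 look.py l1
```

```text
[ 0.49174057 -0.09471388  0.05227399]
```

View pics/l1.png

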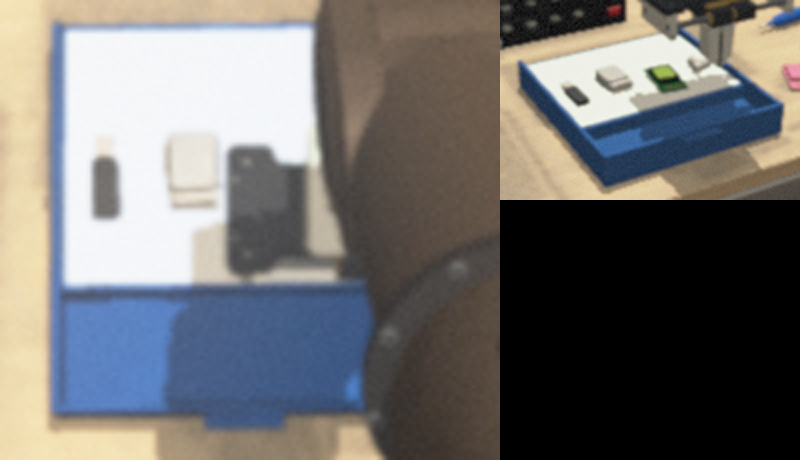

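The top view is mostly blocked by the arm. The scene inset shows the tee at (697,62) just ahead of the finger and the board untouched, so I continue.

Call:
{"method": "arm_command", "body": {
  "targets": [
    [[-0.008,0,0,0,0,0],[-0.008,0,0,0,0,0],[-0.008,0,0,0,0,0],[-0.008,0,0,0,0,0],[-0.005,0,0,0,0,0],[0,0,0,0,0,0],[0.006,0,-0.005,0,0,0],[0,0,-0.04,0,0,0],[0,0,-0.05,0,0,0],[0,-0.03,-0.03,0,0,0]]
  ]
}}

```text
clock: 5.75
position: [0.4634, -0.0661, 0.1801]
ee_rot: [3.141, -0.007, 0.005]
force: [0.4, 0.5, -0.1]
width: 0.002
gripper_force: 0.0
```

Call:
{"method": "arm_command", "body": {
  "targets": [
    [[0.02,-0.03,0,0,0,0],[0.02,-0.03,0,0,0,0],[0.024,-0.024,0,0,0,0],[0.02,0,0.025,0,0,0],[0.02,0,0.03,0,0,0],[0.02,0,0.03,0,0,0],[0,0,0,0,0,0]]
  ]
}}

```text
clock: 6.62
position: [0.5859, 0.0194, 0.0903]
ee_rot: [-3.142, 0.001, 0.005]
force: [-0.2, 0.1, -0.2]
width: 0.007
gripper_force: 0.0
```

```bash
python3 - <<'E'
from h import *
from cell import arm
s=arm.observe();i=arm.get_image("wrist");j=arm.get_image("scene");np.savez("s2.npz",**j)
a=cv2.resize(j["pixels"][170:260,250:400],(600,360),interpolation=cv2.INTER_CUBIC)
b=cv2.resize(i["pixels"],(384,240))
b=cv2.copyMakeBorder(b,0,0,0,216,cv2.BORDER_CONSTANT)
cv2.imwrite("pics/l2.png",np.vstack([a,b])[...,::-1]);print(s["position"])
E
```

```text
[0.58586439 0.01938572 0.09033842]
```

View pics/l2.png

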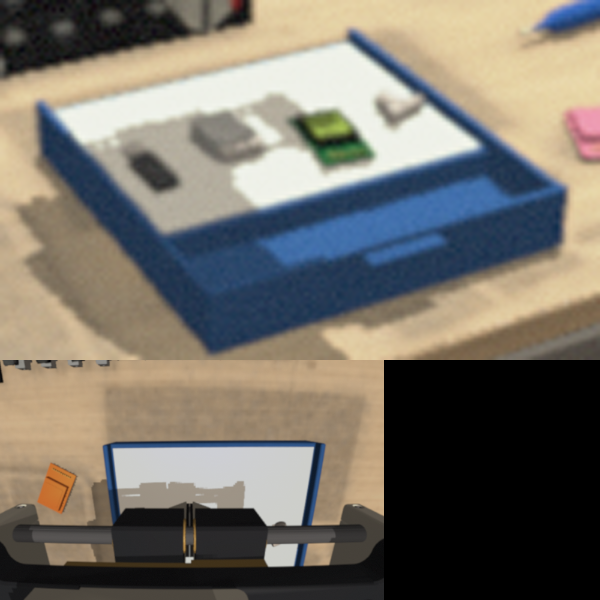

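The tee at (400,105) in the scene part still sits at its original pixel, and no push force was felt, so the first sweep missed it. I check where the fingertip and tee really are using the depth maps.

```bash
python3 - <<'E'
from h import *
def pts(i):
    v,u=np.mgrid[0:400,0:640];K=np.array([[i["fx"],0,i["cx"]],[0,i["fy"],i["cy"]],[0,0,1.]])
    p=cv2.undistortPoints(np.stack([u,v],-1).reshape(-1,1,2).astype(float),K,np.float64(i["dist"]))[:,0]
    z=i["z_map"].reshape(-1,1);return (np.c_[p*z,z]@R.from_rotvec(i["rotation"]).as_matrix().T+i["xyz"]).reshape(400,640,3)
P=lambda f:pts(dict(np.load(f)))
a=P("scene0.npz");b=P("s2.npz");t=P("top0.npz")
for n,q in(("scene0",a),("s2",b),("top0",t)):
    m=(q[...,2]>.036)&(q[...,2]<.05)&(q[...,0]>.47)&(q[...,0]<.62)&(abs(q[...,1]+.007)<.106)
    print(n)
    for c in blobs(m,3):
        k=np.zeros(m.shape,np.uint8);cv2.drawContours(k,[c],-1,1,-1);s=q[(k>0)&m];print(np.round(np.median(s,0),3),s.min(0).round(3),s.max(0).round(3),len(s))
    print("deck z",np.median(q[(abs(q[...,0]-.60)<.01)&(abs(q[...,1])<.08)][:,2]))
print("wrist-frame deck",np.median(P("wrist0.npz")[140:190,150:300].reshape(-1,3),0))
E
```

```text
scene0
[0.53  0.079 0.04 ] [0.508 0.069 0.036] [0.563 0.088 0.042] 91
[ 0.508 -0.032  0.043] [ 0.482 -0.052  0.037] [ 0.544 -0.013  0.048] 193
[0.534 0.027 0.046] [0.516 0.009 0.036] [0.565 0.041 0.049] 166
[ 0.526 -0.088  0.043] [ 0.515 -0.112  0.036] [ 0.546 -0.077  0.048] 71
deck z 0.03154318088849639
s2
[0.531 0.08  0.04 ] [0.508 0.069 0.036] [0.565 0.087 0.043] 88
[ 0.509 -0.032  0.043] [ 0.482 -0.052  0.036] [ 0.543 -0.015  0.048] 191
[0.534 0.027 0.046] [0.517 0.01  0.036] [0.564 0.041 0.05 ] 166
[ 0.526 -0.088  0.043] [ 0.514 -0.11   0.036] [ 0.546 -0.077  0.047] 69
deck z 0.17011246273301278
top0
[ 0.527 -0.093  0.042] [ 0.514 -0.111  0.036] [ 0.543 -0.081  0.049] 83
[ 0.515 -0.038  0.041] [ 0.482 -0.056  0.036] [ 0.544 -0.018  0.05 ] 264
[0.529 0.078 0.039] [0.509 0.07  0.036] [0.559 0.088 0.044] 96
[0.54  0.022 0.044] [0.517 0.007 0.036] [0.563 0.038 0.049] 214
deck z 0.030121454189257824
wrist-frame deck [ 0.61226505 -0.03108207  0.03041234]
```

```bash
python3 - <<'E'
from h import *
from cell import arm
i=dict(np.load("scene0.npz"))
print(cast(i,[[359,198],[348.5,196]],.034).round(3))
exec(open('/dev/stdin').read()) if 0 else None
for n in("scene","top"):
    i=arm.get_image(n)
    K=np.array([[i["fx"],0,i["cx"]],[0,i["fy"],i["cy"]],[0,0,1.]])
    Rc=R.from_rotvec(i["rotation"]).inv();s=np.array(arm.observe()["position"])
    w=np.array([s-[0,0,.019],s,s+[0,0,.047]])
    uv=cv2.projectPoints(w,Rc.as_rotvec(),-Rc.apply(i["xyz"]),K,np.float64(i["dist"]))[0][:,0];print(n,uv.round(1).tolist())
    if n=="scene":
        u,v=uv[0].astype(int);c=i["pixels"][v-75:v+45,u-90:u+90].copy();c=cv2.resize(c,(720,480),interpolation=cv2.INTER_CUBIC);cv2.circle(c,(int((uv[0,0]-u+90)*4),int((uv[0,1]-v+75)*4)),5,(255,0,0),1);cv2.circle(c,(int((uv[1,0]-u+90)*4),int((uv[1,1]-v+75)*4)),5,(0,255,0),1)
        cv2.imwrite("pics/l3.png",c[...,::-1])
E
```

```text
[[ 0.518 -0.118  0.034]
 [ 0.54  -0.099  0.034]]
scene [[299.9, 184.2], [299.8, 177.5], [299.7, 160.4]]
top [[310.9, 156.1], [310.7, 154.2], [310.3, 149.2]]
```

View pics/l3.png

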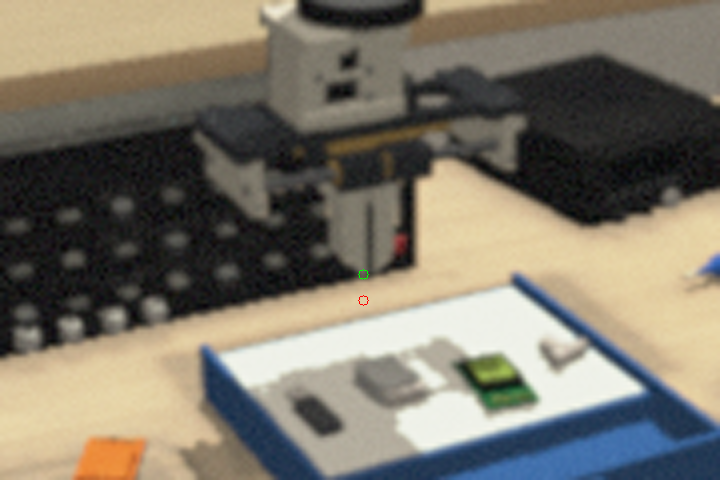

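The fingertip appears at about (364,272), well above the projected tip (red). The tip seems to be about 19 mm higher than the reported pose implies. I measure it with depth.

```bash
python3 - <<'E'
from h import *
from cell import arm
s=arm.observe()
i=arm.get_image("scene");u0,v0=299.9,184.2
K=np.array([[i["fx"],0,i["cx"]],[0,i["fy"],i["cy"]],[0,0,1.]])
v,u=np.mgrid[150:190,285:315]
p=cv2.undistortPoints(np.stack([u,v],-1).reshape(-1,1,2).astype(float),K,np.float64(i["dist"]))[:,0]
z=i["z_map"][150:190,285:315].reshape(-1,1)
q=(np.c_[p*z,z]@R.from_rotvec(i["rotation"]).as_matrix().T+i["xyz"]).reshape(40,30,3)
print(s["position"],s["width"])
for r in range(0,34,2): print(150+r,q[r,[8,11,13,16,18]].round(3).tolist())
E
```

```text
[0.58618583 0.01956806 0.09367615] 0.004947229954039845
150 [[0.553, 0.053, 0.186], [0.549, 0.047, 0.186], [0.551, 0.041, 0.184], [0.552, 0.032, 0.183], [0.549, 0.029, 0.183]]
152 [[0.555, 0.052, 0.18], [0.551, 0.046, 0.18], [0.551, 0.041, 0.18], [0.55, 0.033, 0.178], [0.549, 0.029, 0.178]]
154 [[0.556, 0.052, 0.175], [0.549, 0.047, 0.176], [0.55, 0.041, 0.175], [0.548, 0.034, 0.174], [0.55, 0.028, 0.173]]
156 [[0.572, 0.044, 0.162], [0.55, 0.047, 0.171], [0.575, 0.029, 0.158], [0.584, 0.017, 0.152], [0.573, 0.017, 0.156]]
158 [[0.58, 0.04, 0.153], [0.576, 0.034, 0.153], [0.572, 0.031, 0.154], [0.584, 0.017, 0.147], [0.575, 0.016, 0.15]]
160 [[0.583, 0.039, 0.147], [0.575, 0.035, 0.148], [0.575, 0.029, 0.148], [0.579, 0.019, 0.144], [0.573, 0.017, 0.146]]
162 [[-0.307, 0.45, 0.573], [0.572, 0.036, 0.145], [0.577, 0.029, 0.141], [0.581, 0.019, 0.138], [0.576, 0.015, 0.139]]
164 [[0.587, 0.038, 0.134], [0.571, 0.037, 0.14], [0.575, 0.03, 0.137], [0.582, 0.018, 0.132], [0.573, 0.017, 0.135]]
166 [[0.584, 0.039, 0.13], [0.574, 0.035, 0.133], [0.575, 0.03, 0.131], [0.579, 0.02, 0.128], [0
[... 283 characters left out ...]
], [0.575, 0.035, 0.116], [0.574, 0.03, 0.116], [0.578, 0.02, 0.112], [0.576, 0.016, 0.112]]
174 [[0.736, -0.031, 0.029], [0.733, -0.039, 0.029], [0.576, 0.03, 0.11], [0.573, 0.023, 0.11], [0.577, 0.015, 0.106]]
176 [[0.734, -0.03, 0.024], [0.733, -0.039, 0.022], [0.734, -0.046, 0.02], [0.578, 0.02, 0.101], [0.577, 0.015, 0.101]]
178 [[0.736, -0.03, 0.016], [0.729, -0.037, 0.017], [0.739, -0.048, 0.011], [0.735, -0.056, 0.011], [0.75, -0.07, 0.001]]
180 [[0.734, -0.029, 0.011], [0.746, -0.044, 0.002], [0.74, -0.049, 0.004], [0.74, -0.058, 0.002], [0.739, -0.064, 0.001]]
182 [[0.735, -0.03, 0.004], [0.731, -0.038, 0.004], [0.731, -0.044, 0.002], [0.726, -0.051, 0.003], [0.723, -0.057, 0.003]]
```

Depth puts the closed fingertips at z ≈ 0.10 with the TCP at 0.094. Closed, the tip is therefore about 25 mm shorter than stated. I descend further behind the D-sub and measure the gap to the deck.

Call:
{"method": "arm_command", "body": {
  "targets": [
    [[0,-0.003,0.015,0,0,0],[0,0,0.015,0,0,0],[0,0,0.015,0,0,0],[0,0,0.007,0,0,0],[0,0,0,0,0,0],[0,0,0,0,0,0]]
  ]
}}

```text
clock: 7.62
position: [0.5862, 0.0224, 0.0406]
ee_rot: [-3.142, 0.001, -0.001]
force: [-0.2, 0.6, 0.9]
width: 0.004
gripper_force: 0.0
```

```bash
cat > tip.py <<'E'
from h import *
from cell import arm
s=arm.observe();t=np.array(s["position"])
def pts(i):
    v,u=np.mgrid[0:400,0:640];K=np.array([[i["fx"],0,i["cx"]],[0,i["fy"],i["cy"]],[0,0,1.]])
    p=cv2.undistortPoints(np.stack([u,v],-1).reshape(-1,1,2).astype(float),K,np.float64(i["dist"]))[:,0]
    z=i["z_map"].reshape(-1,1);return (np.c_[p*z,z]@R.from_rotvec(i["rotation"]).as_matrix().T+i["xyz"]).reshape(400,640,3)
q=pts(arm.get_image("scene"))
m=(abs(q[...,0]-t[0])<.015)&(abs(q[...,1]-t[1])<.025)&(q[...,2]<t[2]+.04)
f=q[m];h=np.sort(f[:,2]);print("tcp",t.round(4),"force",np.round(s["force"],1),"z hist",np.histogram(h,np.arange(.024,.09,.004)))
g=f[f[:,2]>.04];print("finger y",np.percentile(g[:,1],[2,98]).round(3),"x",np.percentile(g[:,0],[2,50]).round(3))
m=(q[...,2]>.012)&(q[...,2]<.05)&(q[...,0]>.40)&(q[...,0]<.57)&(abs(q[...,1]+.007)<.106)&((q[...,2]>.036)|(q[...,0]<.455))
for c in blobs(m,3):
    k=np.zeros(m.shape,np.uint8);cv2.drawContours(k,[c],-1,1,-1);s=q[(k>0)&m];print(np.round(np.median(s,0),3),s.min(0).round(3),s.max(0).round(3),len(s))
E
python3 tip.py
```

```text
tcp [0.5862 0.0224 0.0406] force [-0.2  0.6  0.9] z hist (array([ 0,  8, 64,  0,  0,  1,  6,  8, 15, 19, 21, 21, 19, 20,  6,  0]), array([0.024, 0.028, 0.032, 0.036, 0.04 , 0.044, 0.048, 0.052, 0.056,
       0.06 , 0.064, 0.068, 0.072, 0.076, 0.08 , 0.084, 0.088]))
finger y [0.01  0.041] x [0.573 0.577]
[ 0.444 -0.003  0.015] [ 0.431 -0.111  0.012] [0.455 0.088 0.018] 407
[0.529 0.08  0.04 ] [0.509 0.069 0.036] [0.565 0.088 0.043] 89
[ 0.508 -0.032  0.043] [ 0.483 -0.052  0.036] [ 0.543 -0.015  0.048] 191
[0.534 0.028 0.046] [0.518 0.01  0.036] [0.562 0.042 0.05 ] 168
[ 0.527 -0.089  0.044] [ 0.516 -0.112  0.036] [ 0.545 -0.077  0.048] 68
```

Call:
{"method": "arm_command", "body": {
  "targets": [
    [[0,0,0.006,0,0,0],[0,0,0.006,0,0,0],[0,0,0,0,0,0],[0,0,0,0,0,0]]
  ]
}}

```text
clock: 8.18
position: [0.5859, 0.0224, 0.0283]
ee_rot: [3.142, -0.0, -0.0]
force: [0.9, 0.2, 0.1]
width: 0.005
gripper_force: 0.0
```

```bash
python3 tip.py|head -4
```

```text
tcp [0.5859 0.0224 0.0283] force [0.9 0.2 0.1] z hist (array([ 0,  8, 41,  1,  8, 14, 13, 27, 18, 21, 18,  1,  0,  0,  0,  0]), array([0.024, 0.028, 0.032, 0.036, 0.04 , 0.044, 0.048, 0.052, 0.056,
       0.06 , 0.064, 0.068, 0.072, 0.076, 0.08 , 0.084, 0.088]))
finger y [0.01  0.041] x [0.572 0.576]
[ 0.444 -0.005  0.015] [ 0.429 -0.111  0.012] [0.455 0.088 0.017] 418
```

Call:
{"method": "arm_command", "body": {
  "targets": [
    [[-0.006,0,0.001,0,0,0],[-0.006,0,0,0,0,0],[-0.006,0,0,0,0,0],[-0.008,0,0,0,0,0],[-0.008,0,0,0,0,0],[-0.008,0,0,0,0,0],[-0.008,0,0,0,0,0]]
  ]
}}

```text
clock: 9.1
position: [0.5354, 0.0224, 0.0274]
ee_rot: [3.142, -0.0, 0.0]
force: [0.9, -0.2, 0.8]
width: 0.005
gripper_force: 0.3
```

```bash
python3 tip.py
```

```text
tcp [0.5354 0.0224 0.0274] force [ 0.9 -0.2  0.8] z hist (array([ 0,  3, 31,  0,  0, 19, 19, 24, 25, 20, 20,  0,  0,  0,  0,  0]), array([0.024, 0.028, 0.032, 0.036, 0.04 , 0.044, 0.048, 0.052, 0.056,
       0.06 , 0.064, 0.068, 0.072, 0.076, 0.08 , 0.084, 0.088]))
finger y [0.007 0.044] x [0.521 0.526]
[ 0.444 -0.002  0.015] [ 0.43  -0.112  0.012] [0.455 0.088 0.018] 421
[0.532 0.08  0.04 ] [0.51  0.07  0.036] [0.564 0.088 0.043] 89
[0.498 0.029 0.047] [0.477 0.008 0.036] [0.543 0.043 0.05 ] 205
[ 0.509 -0.032  0.043] [ 0.481 -0.052  0.037] [ 0.546 -0.015  0.047] 193
[ 0.526 -0.089  0.043] [ 0.515 -0.112  0.036] [ 0.566 -0.078  0.047] 72
```

The D-sub is moving with the broom (its front is now at 0.477). I push on over the edge.

Call:
{"method": "arm_command", "body": {
  "targets": [
    [[-0.008,0,0,0,0,0],[-0.008,0,0,0,0,0],[-0.008,0,0,0,0,0],[-0.008,0,0,0,0,0],[-0.008,0,0,0,0,0],[-0.008,0,0,0,0,0],[-0.008,0,0,0,0,0],[-0.008,0,0,0,0,0],[-0.007,0,0,0,0,0],[0,0,0,0,0,0]]
  ]
}}

```text
clock: 10.4
position: [0.4642, 0.0223, 0.0273]
ee_rot: [3.141, -0.0, -0.001]
force: [0.1, 0.2, -0.1]
width: 0.002
gripper_force: 0.1
```

```bash
sed -i 's/q\[...,0\]>.40)/q[...,0]>.38)/; s/(q\[...,2\]>.036)|(q\[...,0\]<.455)/(q[...,2]>.036)|((q[...,0]<.46)\&(q[...,2]>.02))/' tip.py; python3 tip.py
```

```text
tcp [0.4642 0.0223 0.0273] force [ 0.1  0.2 -0.1] z hist (array([ 9, 17, 22,  0, 11, 21, 21, 26, 29, 24, 22,  0,  0,  0,  0,  0]), array([0.024, 0.028, 0.032, 0.036, 0.04 , 0.044, 0.048, 0.052, 0.056,
       0.06 , 0.064, 0.068, 0.072, 0.076, 0.08 , 0.084, 0.088]))
finger y [0.008 0.044] x [0.452 0.455]
[0.39  0.02  0.036] [ 0.38  -0.113  0.02 ] [0.473 0.098 0.049] 1030
[0.531 0.08  0.04 ] [0.508 0.068 0.036] [0.565 0.088 0.043] 90
[ 0.501 -0.036  0.04 ] [ 0.482 -0.05   0.037] [ 0.52  -0.013  0.046] 103
[ 0.526 -0.089  0.043] [ 0.513 -0.112  0.036] [ 0.543 -0.077  0.046] 66
```

Call:
{"method": "arm_command", "body": {
  "targets": [
    [[0.005,0,-0.015,0,0,0],[0,0,-0.03,0,0,0],[0,-0.01,-0.03,0,0,0],[0.03,-0.016,0,0,0,0],[0.03,-0.016,0,0,0,0],[0.03,-0.015,0,0,0,0],[0.024,0,0,0,0,0],[0,0,0.03,0,0,0],[0,0,0.026,0,0,0],[0,0,0,0,0,0]]
  ]
}}

```text
clock: 11.7
position: [0.5825, 0.079, 0.0445]
ee_rot: [3.141, -0.0, -0.006]
force: [-0.4, -0.5, -0.5]
width: 0.007
gripper_force: 0.0
```

```bash
python3 tip.py; python3 - <<'E'
from h import *
from cell import arm
j=arm.get_image("scene")
cv2.imwrite("pics/l4.png",cv2.resize(j["pixels"][150:260,250:400],(750,550),interpolation=cv2.INTER_CUBIC)[...,::-1])
E
```

```text
tcp [0.5825 0.079  0.0445] force [-0.4 -0.5 -0.5] z hist (array([ 0,  6, 89,  1,  0,  0,  0,  8, 10, 17, 23, 25, 19, 23, 25,  7]), array([0.024, 0.028, 0.032, 0.036, 0.04 , 0.044, 0.048, 0.052, 0.056,
       0.06 , 0.064, 0.068, 0.072, 0.076, 0.08 , 0.084, 0.088]))
finger y [0.063 0.098] x [0.569 0.572]
[0.39  0.018 0.032] [ 0.38  -0.112  0.02 ] [0.455 0.099 0.047] 917
[0.531 0.08  0.04 ] [0.508 0.07  0.036] [0.566 0.088 0.043] 87
[ 0.508 -0.031  0.043] [ 0.482 -0.053  0.037] [ 0.544 -0.014  0.049] 194
[ 0.527 -0.089  0.043] [ 0.515 -0.112  0.036] [ 0.545 -0.077  0.047] 71
```

View pics/l4.png

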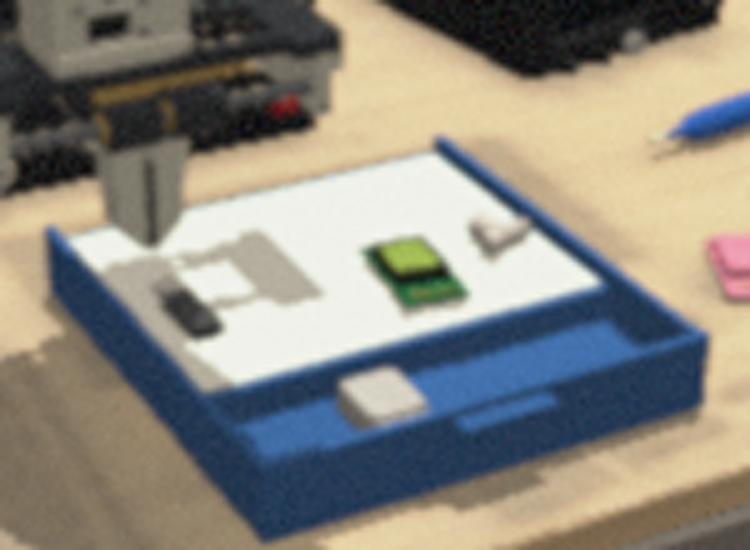

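The D-sub at (382,395) lies in the trough, and the board and tee are unmoved. The USB stick at (190,308) is ahead of the finger at (150,245). I back off slightly and lower for the thin stick.

Call:
{"method": "arm_command", "body": {
  "targets": [
    [[0.004,0,0,0,0,0],[0,0,0.008,0,0,0],[0,0,0.007,0,0,0],[0,0,0.005,0,0,0],[0,0,0,0,0,0],[0,0,0,0,0,0]]
  ]
}}

```text
clock: 12.55
position: [0.5876, 0.0792, 0.0265]
ee_rot: [3.141, -0.0, -0.001]
force: [-2.9, -1.2, 6.9]
width: 0.005
gripper_force: 3.3
```

```bash
python3 tip.py
```

```text
tcp [0.5876 0.0792 0.0265] force [-2.9 -1.2  6.9] z hist (array([ 0,  5, 57,  9, 11, 21, 22, 23, 23, 23, 16,  0,  0,  0,  0,  0]), array([0.024, 0.028, 0.032, 0.036, 0.04 , 0.044, 0.048, 0.052, 0.056,
       0.06 , 0.064, 0.068, 0.072, 0.076, 0.08 , 0.084, 0.088]))
finger y [0.063 0.098] x [0.574 0.577]
[0.389 0.017 0.032] [ 0.38  -0.113  0.02 ] [0.455 0.099 0.047] 921
[0.532 0.08  0.04 ] [0.508 0.07  0.036] [0.563 0.088 0.043] 89
[ 0.508 -0.032  0.043] [ 0.483 -0.051  0.037] [ 0.544 -0.014  0.047] 194
[ 0.526 -0.088  0.043] [ 0.515 -0.11   0.036] [ 0.545 -0.076  0.049] 71
```

Light deck contact (7 N) gives the true floor: the TCP is 0.0265 at touch. I raise about 1.5 mm and sweep.

Call:
{"method": "arm_command", "body": {
  "targets": [
    [[0,0,-0.0035,0,0,0],[-0.006,0,0,0,0,0],[-0.006,0,0,0,0,0],[-0.006,0,0,0,0,0],[-0.008,0,0,0,0,0],[-0.008,0,0,0,0,0],[-0.008,0,0,0,0,0]]
  ]
}}

```text
clock: 13.48
position: [0.5453, 0.0794, 0.0298]
ee_rot: [3.142, -0.0, -0.0]
force: [0.5, 0.2, 0.1]
width: 0.007
gripper_force: 0.0
```

```bash
python3 tip.py
```

```text
tcp [0.5453 0.0794 0.0298] force [0.5 0.2 0.1] z hist (array([ 0, 16, 49,  3, 11, 17, 22, 22, 26, 22, 23, 14,  0,  0,  0,  0]), array([0.024, 0.028, 0.032, 0.036, 0.04 , 0.044, 0.048, 0.052, 0.056,
       0.06 , 0.064, 0.068, 0.072, 0.076, 0.08 , 0.084, 0.088]))
finger y [0.064 0.098] x [0.531 0.535]
[0.39  0.017 0.032] [ 0.38  -0.113  0.02 ] [0.455 0.098 0.046] 908
[0.51  0.081 0.041] [0.479 0.066 0.036] [0.537 0.095 0.05 ] 132
[ 0.507 -0.031  0.043] [ 0.484 -0.052  0.037] [ 0.543 -0.015  0.047] 191
[ 0.526 -0.088  0.043] [ 0.516 -0.112  0.036] [ 0.546 -0.077  0.048] 70
```

Call:
{"method": "arm_command", "body": {
  "targets": [
    [[-0.008,0,0.001,0,0,0],[-0.008,0,0,0,0,0],[-0.008,0,0,0,0,0],[-0.008,0,0,0,0,0],[-0.008,0,0,0,0,0],[-0.008,0,0,0,0,0],[-0.008,0,0,0,0,0],[-0.008,0,0,0,0,0],[-0.008,0,0,0,0,0],[-0.008,0,0,0,0,0]]
  ]
}}

```text
clock: 14.78
position: [0.4654, 0.0794, 0.0288]
ee_rot: [3.142, -0.0, 0.0]
force: [0.6, -0.9, 0.2]
width: 0.006
gripper_force: 0.1
```

```bash
python3 tip.py; python3 - <<'E'
from h import *
from cell import arm
j=arm.get_image("scene")
cv2.imwrite("pics/l5.png",cv2.resize(j["pixels"][150:260,250:400],(750,550),interpolation=cv2.INTER_CUBIC)[...,::-1])
E
```

```text
tcp [0.4654 0.0794 0.0288] force [ 0.6 -0.9  0.2] z hist (array([21, 21, 26,  5, 14, 14, 23, 27, 20, 25, 26,  7,  0,  0,  0,  0]), array([0.024, 0.028, 0.032, 0.036, 0.04 , 0.044, 0.048, 0.052, 0.056,
       0.06 , 0.064, 0.068, 0.072, 0.076, 0.08 , 0.084, 0.088]))
finger y [0.065 0.099] x [0.452 0.455]
[0.39  0.026 0.033] [ 0.38  -0.113  0.02 ] [0.458 0.099 0.05 ] 1065
[ 0.508 -0.032  0.043] [ 0.484 -0.052  0.036] [ 0.544 -0.014  0.048] 190
[ 0.526 -0.087  0.043] [ 0.516 -0.111  0.037] [ 0.545 -0.077  0.047] 70
```

View pics/l5.png

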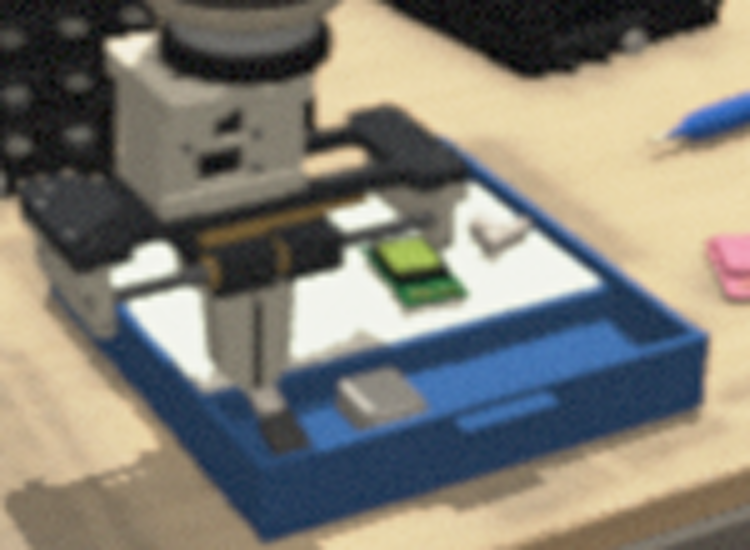

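The USB stick at (282,425) lies in the trough ahead of the finger. Now I go back to the tee.

Call:
{"method": "arm_command", "body": {
  "targets": [
    [[0.005,0,-0.015,0,0,0],[0,0,-0.03,0,0,0],[0,0,-0.03,0,0,0],[0.026,0.043,0,0,0,0],[0.026,0.043,0,0,0,0],[0.026,0.043,0,0,0,0],[0.026,0.0425,0,0,0,0],[0,0,0.03,0,0,0],[0,0,0.025,0,0,0],[0,0,0,0,0,0]]
  ]
}}

```text
clock: 16.12
position: [0.5734, -0.0922, 0.0471]
ee_rot: [-3.141, 0.001, 0.006]
force: [-1.4, -0.5, 1.2]
width: 0.01
gripper_force: 0.0
```

```bash
python3 tip.py
```

```text
tcp [ 0.5734 -0.0922  0.0471] force [-1.4 -0.5  1.2] z hist (array([ 0, 13, 80,  0,  0,  0,  0,  2,  9, 10, 16, 19, 21, 24, 21, 15]), array([0.024, 0.028, 0.032, 0.036, 0.04 , 0.044, 0.048, 0.052, 0.056,
       0.06 , 0.064, 0.068, 0.072, 0.076, 0.08 , 0.084, 0.088]))
finger y [-0.107 -0.071] x [0.561 0.564]
[0.39  0.02  0.031] [ 0.38  -0.113  0.02 ] [0.457 0.099 0.047] 970
[ 0.509 -0.032  0.043] [ 0.482 -0.053  0.036] [ 0.545 -0.014  0.047] 193
[ 0.526 -0.088  0.044] [ 0.515 -0.113  0.036] [ 0.544 -0.077  0.048] 70
```

Call:
{"method": "arm_command", "body": {
  "targets": [
    [[0,0,0.009,0,0,0],[0,0,0.0085,0,0,0],[0,0,0,0,0,0],[-0.006,0,0,0,0,0],[-0.006,0,0,0,0,0],[-0.006,0,0,0,0,0],[-0.007,0,0,0,0,0],[-0.007,0,0,0,0,0],[-0.007,0,0,0,0,0]]
  ]
}}

```text
clock: 17.3
position: [0.5354, -0.0922, 0.0314]
ee_rot: [3.142, -0.0, 0.0]
force: [1.0, 0.2, 1.1]
width: 0.006
gripper_force: 0.2
```

```bash
python3 tip.py
```

```text
tcp [ 0.5354 -0.0922  0.0314] force [1.  0.2 1.1] z hist (array([ 0, 11, 50,  0,  7,  7, 19, 17, 23, 23, 18, 22,  0,  0,  0,  0]), array([0.024, 0.028, 0.032, 0.036, 0.04 , 0.044, 0.048, 0.052, 0.056,
       0.06 , 0.064, 0.068, 0.072, 0.076, 0.08 , 0.084, 0.088]))
finger y [-0.105 -0.071] x [0.522 0.526]
[0.39  0.021 0.031] [ 0.38  -0.113  0.02 ] [0.456 0.098 0.046] 959
[ 0.508 -0.032  0.042] [ 0.482 -0.051  0.036] [ 0.544 -0.014  0.048] 191
[ 0.506 -0.087  0.044] [ 0.495 -0.108  0.037] [ 0.53  -0.074  0.05 ] 93
```

Tee moves straight (0.526→0.506), and the board is unmoved. I continue over the edge to TCP x ≈ 0.455.

Call:
{"method": "arm_command", "body": {
  "targets": [
    [[-0.008,0,0.0015,0,0,0],[-0.008,0,0,0,0,0],[-0.008,0,0,0,0,0],[-0.008,0,0,0,0,0],[-0.008,0,0,0,0,0]]
  ]
}}

```text
clock: 17.98
position: [0.4953, -0.0921, 0.0298]
ee_rot: [3.142, -0.0, -0.0]
force: [0.8, 0.5, 0.1]
width: 0.005
gripper_force: 0.1
```

```bash
python3 tip.py
```

```text
tcp [ 0.4953 -0.0921  0.0298] force [0.8 0.5 0.1] z hist (array([ 0,  8, 52,  2,  5, 13, 21, 23, 22, 25, 23, 10,  0,  0,  0,  0]), array([0.024, 0.028, 0.032, 0.036, 0.04 , 0.044, 0.048, 0.052, 0.056,
       0.06 , 0.064, 0.068, 0.072, 0.076, 0.08 , 0.084, 0.088]))
finger y [-0.106 -0.07 ] x [0.482 0.486]
[0.39  0.021 0.031] [ 0.38  -0.112  0.02 ] [0.456 0.099 0.046] 973
[ 0.466 -0.085  0.044] [ 0.458 -0.105  0.036] [ 0.489 -0.07   0.05 ] 103
[ 0.507 -0.032  0.042] [ 0.483 -0.052  0.036] [ 0.545 -0.014  0.048] 194
```

Over the edge, then lift, and swing clear towards the right at height.

Call:
{"method": "arm_command", "body": {
  "targets": [
    [[-0.008,0,0,0,0,0],[-0.008,0,0,0,0,0],[-0.008,0,0,0,0,0],[-0.008,0,0,0,0,0],[-0.006,0,0,0,0,0],[0,0,0,0,0,0],[0.005,0,-0.015,0,0,0],[0,0,-0.04,0,0,0],[0,0,-0.05,0,0,0],[0,0,-0.05,0,0,0]]
  ]
}}

```text
clock: 19.27
position: [0.4629, -0.092, 0.1864]
ee_rot: [-3.141, 0.0, -0.0]
force: [0.7, -1.2, 0.4]
width: 0.006
gripper_force: 0.0
```

Call:
{"method": "arm_command", "body": {
  "targets": [
    [[-0.012,0.045,-0.02,0,0,0],[-0.012,0.045,0,0,0,0],[-0.012,0.045,0,0,0,0],[-0.012,0.045,0,0,0,0],[0,0.045,0,0,0,0],[0,0,0,0,0,0],[0,0,0,0,0,0]]
  ]
}}

```text
clock: 20.15
position: [0.415, -0.3165, 0.2046]
ee_rot: [-3.141, 0.0, 0.0]
force: [-0.7, -0.2, 0.7]
width: 0.004
gripper_force: 0.0
```

```bash
python3 - <<'E'
from h import *
from cell import arm
i=arm.get_image("top");j=arm.get_image("scene")
a=cv2.resize(i["pixels"][135:250,262:387],(400,368),interpolation=cv2.INTER_CUBIC);b=cv2.resize(j["pixels"][165:257,250:350+0],(400,368),interpolation=cv2.INTER_CUBIC)
b=cv2.resize(j["pixels"][170:262,270:400],(400,368),interpolation=cv2.INTER_CUBIC)
cv2.imwrite("pics/l6.png",np.hstack([a,b])[...,::-1])
src=open("tip.py").read().split("q=pts")[0];exec(src)
for n,im in(("top",i),("scene",j)):
    q=pts(im)
    m=(q[...,2]>.018)&(q[...,2]<.06)&(q[...,0]>.402)&(q[...,0]<.455)&(abs(q[...,1]+.007)<.106)
    for c in blobs(m,4):
        k=np.zeros(m.shape,np.uint8);cv2.drawContours(k,[c],-1,1,-1);s=q[(k>0)&m];print(n,np.round(np.median(s,0),3),s.min(0).round(3),s.max(0).round(3),len(s))
E
```

```text
top [ 0.433 -0.091  0.023] [ 0.417 -0.109  0.018] [ 0.444 -0.075  0.029] 89
top [0.431 0.023 0.026] [0.408 0.01  0.019] [0.454 0.038 0.033] 214
top [0.426 0.079 0.02 ] [0.403 0.071 0.018] [0.454 0.086 0.028] 99
scene [0.434 0.081 0.022] [0.421 0.073 0.019] [0.455 0.089 0.024] 55
scene [0.435 0.03  0.029] [0.414 0.012 0.018] [0.454 0.043 0.032] 150
scene [ 0.434 -0.086  0.026] [ 0.417 -0.107  0.018] [ 0.441 -0.071  0.03 ] 68
```

View pics/l6.png

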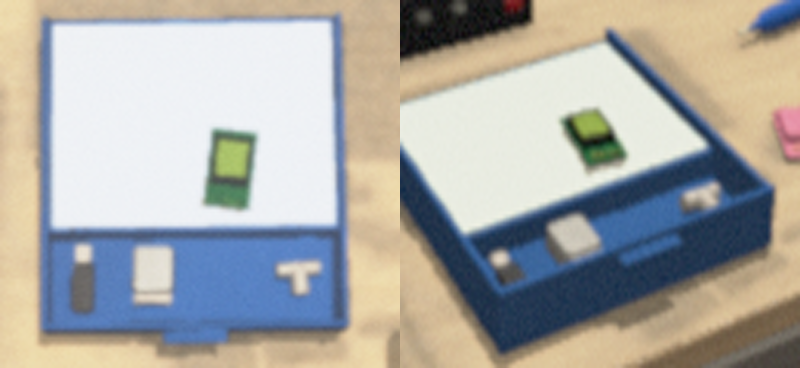

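All three parts, at (82,280), (153,275) and (299,277), lie flat in the trough. Their tops are at 20–30 mm, consistent with resting on the 12 mm floor. The board is in place, and the arm is clear.

```bash
python3 -c "
from cell import arm
print(arm.sign_off())"
```

```text
the job is handed in; nothing more can be done
None
```

The D-sub, coax tee and USB stick were each swept into the trough and the display board stayed in place; the job was handed in at about 20 s with the arm clear, and no verdict came back (the first tee sweep passed over it without contact and was repeated).

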